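# Unlatch the tall eyepiece and hold it upright for inspection

## Robot

A 7-joint arm with a two-finger parallel gripper is mounted at the origin on the work surface. World frame = base frame: x ahead of the robot, y to its left, z up, the work surface at z = 0. Lengths are in m, angles in rad, forces in N, time in s.
With the tool pointing down it reaches from about 0.4 to 0.75 m from the base axis. Payload 19.5 kg.
Tool frame: the origin (TCP) lies midway between the tips of the shut fingers; the grasp point (between the pads) lies 19 mm behind it; z points along the fingers, y is the direction in which the jaws open and shut (so a half turn about z gives the same grasp; the last joint's range is limited). The gripper opens to 85 mm and grips with 20 to 120 N. Pads are 22 mm wide; open, the fingers measure 114 mm over their backs; the gripper's body (76 mm by 85 mm) begins 54 mm behind the grasp point. The pads swing forward as they close: fully open they stand 13 mm farther back than shut.
Start: joints at [-1.271, 0.707, -0.028, 1.485, 0.022, 0.951, -0.075], TCP at [0.193, 0.542, 0.231] pointing down, gripper open.
Joint ranges: [-2.71, 2.71], [-0.32, 2.16], [-1.57, 1.52], [0, 2.45], [-1.46, 4.6], [0, 2.02], [-2.83, 2.83]. Speed limits (rad/s): [1.89, 1.89, 2.57, 2.57, 3.01, 3.01, 3.01].

## Interface

Orientations are given as a rotation vector (axis times angle).
In Python, from cell import arm, viewer, spotter gives the robot as it stands. The module is installed in compiled form; this text tells all that it offers.
- The arm moves only by the tool step_arm, never from a script. Its argument "motion" is a list of rows, each a list of 5 numbers: the opening, from -1 (shut) to 1 (fully open), so that 0 is half open, then the shift along the tool's x, y, z normalised to -1 to 1, where 1 is 0.1 m, then the turn about the tool's z normalised to -1 to 1, where 1 is 45 degrees. In form: [[jaw, x, y, z, roll], ...]. A call has 1 to 8 rows; each row is the pose to reach, as a shift and turn from the pose measured when the call began, along the tool's axes at that moment; what a row does not reach only later rows make up. A row lasts 1/8 s, in which the tool goes at most 62.5 mm and 10.7 degrees, less where a joint would pass 70% of its speed; a pose out of reach is approached as far as the arm can. A call with a number of a shift or a turn outside -1 to 1 is refused whole. A call with a gripper value outside its range is refused whole. The fingers move at their own pace and stop on an object; the grip force is fixed at half the most. Time passes only in rows, so rows that repeat a pose let the fingers close. It gives the time, the measured TCP pose, the force and the opening at its end, in the units of the state.
- arm.observe(): the state, without advancing time (a new reading comes with each control period).
- viewer.grab_frame(name): name is "scene" or "top"; returns a dict with "color" (480x640x3 uint8, red, green, blue), "depth" (480x640 float32, m along the optical axis (not along the pixel's ray), 0 where there is no reading), "fx", "fy", "cx", "cy" (pixels), "pose" (4x4, takes a point from camera to world coordinates). Camera axes: x right, y down, z forward; pixel columns grow to the right and rows downward; lengths in m; the calibration is good to about 2 mm. A picture is of the moment at which its call begins.
- arm.hand_in(): hands the job in, once; it reports no verdict.
Trained networks look in a picture, given as the dict that the camera call returned (one of the last four; its "shot" number tells which), for a name from the list of things; names that differ only in an ending like _2 or _b are one class to them, and where a whole thing is asked for, a point or a joint stands for the part that bears it (a point fixed in the world has none). Each returns a list of dicts, best first, with "conf" (0 to 1); they miss things now and then, are a little off and sometimes report something else, mostly with a low value. They report only what shows in the picture. A call takes as long as a camera call. They do not tell look-alikes from the thing itself.
- spotter.spot_in(picture, query): "position" ([column, row] in pixels, amid what is visible of it).
- spotter.masks_of(picture, query): "mask" (480x640 bool, what is visible of it) and "position" ([column, row] in pixels, amid what is visible of it).
The state is a dict: "time": time; "joint_positions": joint angles; "qd": joint speeds; "tau": joint torques, N m; "tool_pos": TCP position; "eef_rot": TCP orientation; "force": force on the tool from outside, world axes, zero at the start; "torque": the same for the moment, N m; "opening": finger opening in m.
Only numpy, scipy, OpenCV 4.12 (cv2) and the standard library are available. Lean on these libraries where they do the work, as an engineer would, in place of code of your own. Each camera call takes 0.05 s, during which the arm holds its last target.

## Task

Two microscope eyepieces stand slanted in the sloped holder, each trapped by the tongue of its own captive wing nut. Turn the wing nut of the taller eyepiece about a quarter turn, either way, leaving the other nut and eyepiece and everything else on the bench alone; then draw the tall eyepiece out of its socket, turn it upright with its black eye end on top, and finish while still holding it there, still, with its lower end at least 15 cm above the bench.

Things in the scene. Friction and masses are not known exactly. Their poses are not given: they have to be found in the camera images.
- tall_center (a point): taller eyepiece, 82 mm long, 0.14 kg or so, in either socket; point on its axis half-way along, z from the lower end to the eye end. From the lower end: bright barrel 24 mm diameter, 30 mm long (in the socket when seated); flange 50 mm diameter, 5 mm thick (rests on the slope); black round head 32 mm diameter, 47 mm long (grasp it, e.g. 21 mm above this point)
- tall_foot (a point): centre of the lower end of the tall eyepiece, 41 mm below tall_center along its axis; same axes
- tall_eyepiece: the tall eyepiece as a body; origin at tall_foot, z along it to the eye end
- short_center (a point): the shorter eyepiece, 58 mm long, otherwise alike (black head 32 mm diameter, only 23 mm long); this point is on its axis half-way along, 29 mm from either end. In the other socket; leave it
- holder: fixed sloped holder: white deck 150 mm (up the slope) x 220 mm (across), 35 mm thick, sloping 0.65 rad (37 degrees) from level, low edge roughly to the robot's right. Origin on the bench under mid-deck, x horizontal towards the high edge, y across the deck, roughly towards the robot. Sockets are square to the slope and 110 mm apart across it, so seated eyepieces lean 0.65 rad from upright towards the holder's -x
- socket_a (a point): centre of the mouth of the socket nearer the robot (+y of the holder) on the face of the slope; z square to the slope and outwards, x up the slope, y across. Hole 25.5 mm diameter, 35 mm deep
- socket_b (a point): the same for the socket farther from the robot (-y of the holder)
- latch_a_grip (a point): grip point of the wing nut nearer the robot, on its axis, 33 mm above the slope, 62 mm down the slope from socket_a. z: nut axis, outwards from the slope; x along wing and tongue, turning with them. Wing: bar 10 mm thick (y), about 55 mm long (x), 16 to 42 mm above the slope. Tongue: on the +x side, 44 mm long from the axis, 12 mm wide, 7.5 to 11.5 mm above the slope
- latch_b_grip (a point): the same for the farther wing nut, 62 mm down the slope from socket_b
- latch_a (a joint): turn (rad) of the captive wing nut and tongue of the nearer socket. 0: tongue points up the slope, over the eyepiece's flange; starts within 0.25 of 0. Positive = anticlockwise looking down onto the slope; turns either way to stops at +-1.75 against some 0.06 N m of friction and stays where left. Tongue is clear of the flange beyond 0.7 either way
- latch_b (a joint): turn (rad) of the captive wing nut and tongue of the farther socket. 0: tongue points up the slope, over the eyepiece's flange; starts within 0.25 of 0. Positive = anticlockwise looking down onto the slope; turns either way to stops at +-1.75 against some 0.06 N m of friction and stays where left. Tongue is clear of the flange beyond 0.7 either way
- oil_bottle: bystander: small dropper bottle, 28 mm diameter, 65 mm tall, between robot and holder; origin at its base
- objective: bystander: objective lens standing on end, 29 mm diameter, 45 mm tall, beyond the holder; origin at its base
- lens_brush: bystander: brush 150 mm long lying along the holder's high edge; origin under its middle
- slide_box: bystander: grey slide box 170 x 90 x 35 mm, to the right; origin under its middle
- slide_folder: bystander: flat slide tray 200 x 150 x 10 mm, to the left; origin under its middle
- petri_dish: bystander: shallow glass dish 90 mm diameter, 16 mm tall, far left; origin under its middle
- mouse: bystander: computer mouse 100 x 60 x 30 mm, far right; origin under its middle
Not all that is in view belongs to the job. What is shaped like the tall_eyepiece but red or yellow is not meant. What is shaped like the part that bears short_center but yellow is not meant.

How it is judged:
On the way, in this order (a step that is already met when the one before it is completed fails the run):
1. the tall eyepiece's wing nut is turned about a quarter turn (at least 1.0 rad from straight up the slope) while that eyepiece still sits in its socket (((distance between tall_center and socket_a below 0.02 m and (value of joint latch_a above 1 rad or value of joint latch_a below -1 rad)) or (distance between tall_center and socket_b below 0.02 m and (value of joint latch_b above 1 rad or value of joint latch_b below -1 rad)))), for 0.1 s.
2. the tall eyepiece is drawn clear of the sockets (its lower end at least 50 mm from both socket mouths) (distance between tall_foot and socket_a above 0.05 m and distance between tall_foot and socket_b above 0.05 m), for 0.1 s.
At the end, for the whole second after the job is handed in: the tall eyepiece is held by the fingers (over 1 N), not touching the holder, eye end up within 0.15 rad of vertical, its lower end at least 145 mm above the bench, moving slower than 0.03 m/s; its wing nut is still turned at least 1.0 rad aside; the short eyepiece is seated in the other socket (height (world z) of tall_foot above 0.145 m and angle between tall_center's own z axis and vertical below 0.15 rad and contact force between the fingers and tall_eyepiece above 1 N and contact force between tall_eyepiece and holder below 0.3 N and linear speed of tall_eyepiece below 0.03 m/s and ((distance between short_center and socket_b below 0.02 m and (value of joint latch_a above 1 rad or value of joint latch_a below -1 rad)) or (distance between short_center and socket_a below 0.02 m and (value of joint latch_b above 1 rad or value of joint latch_b below -1 rad))) and (distance between short_center and socket_a below 0.02 m or distance between short_center and socket_b below 0.02 m)); the arm keeps its last pose, push and grip.
It fails at once if the short eyepiece's wing nut is turned away (over 0.5 rad) ((distance between short_center and socket_a below 0.02 m and (value of joint latch_a above 0.5 rad or value of joint latch_a below -0.5 rad)) or (distance between short_center and socket_b below 0.02 m and (value of joint latch_b above 0.5 rad or value of joint latch_b below -0.5 rad))).
It fails at once if the short eyepiece is shifted more than 15 mm (distance of short_center from where it was at the start of the episode above 0.015 m).
It fails at once if a bystander is shifted more than 30 mm (distance of any of oil_bottle, objective, lens_brush, slide_box, slide_folder, petri_dish, mouse from where it was at the start of the episode above 0.03 m).
It also fails if it takes over 48 s, if anything falls off the work surface, if the arm or the gripper's body presses on something with over 40 N, if the wrist force passes 120 N, or if a joint passes its speed limit or range.

## Working session

There is one attempt and no reset: what is moved stays moved. The work goes in short steps, Python scripts to look and compute and a tool call to move; the robot and the scene stay as the last step left them, time stands still between calls to the robot, and variables do not carry over. Pictures are saved under pics/ and viewed, and the job is handed in when it is done.

Besides the shell and the picture viewer there is one more tool, called after "Request:" as name(argument=value, ...) on one line, values as JSON. step_arm: Moves the arm, as the interface text tells. Its arguments: {"type":"object","properties":{"motion":{"type":"array","items":{"type":"array","items":{"type":"number","minimum":-1,"maximum":1}}}},"required":["motion"]}

```bash
mkdir -p pics; cat > h.py <<'E'
import numpy as np,cv2
from cell import arm,viewer,spotter
from scipy.spatial.transform import Rotation as R
def grab(n,fn=None):
    f=viewer.grab_frame(n)
    if fn: cv2.imwrite(f'pics/{fn}.png',f['color'][:,:,::-1])
    return f
def pts(f,uv):
    uv=np.atleast_2d(uv).astype(int);d=f['depth'][uv[:,1],uv[:,0]]
    p=np.c_[(uv[:,0]-f['cx'])*d/f['fx'],(uv[:,1]-f['cy'])*d/f['fy'],d]
    return p@f['pose'][:3,:3].T+f['pose'][:3,3]
def cloud(f,m=None):
    m=(f['depth']>0)&(m if m is not None else True)
    v,u=np.where(m);return pts(f,np.c_[u,v]),f['color'][v,u]
def st():
    s=arm.observe();print('t',s['time'],'pos',np.round(s['tool_pos'],4),'R',np.round(R.from_rotvec(s['eef_rot']).as_matrix(),3).tolist(),'F',np.round(s['force'],1),'op',s['opening'],'q',np.round(s['joint_positions'],2))
E
python3 - <<'E'
from h import *
st()
for n in('scene','top'):
    f=grab(n,n+'0');print(n,f['pose'].round(3).tolist(),f['fx'])
    for q in('tall_eyepiece','short_center','latch_a','holder','oil_bottle','slide_box','objective','lens_brush'):
        for r in spotter.masks_of(f,q)[:4]:
            m=r['mask'];c,_=cloud(f,m)
            print(q,round(r['conf'],2),np.round(r['position']),m.sum(),np.median(c,0).round(3) if len(c) else '')
E
```

```text
t 0.0 pos [0.1926 0.5415 0.2308] R [[-0.942, 0.335, -0.0], [0.335, 0.942, -0.001], [-0.0, -0.001, -1.0]] F [0.1 0.4 0.1] op 0.08549241175695008 q [-1.27  0.71 -0.03  1.48  0.02  0.95 -0.08]
scene [[-0.145, 0.826, -0.544, 1.23], [0.989, 0.127, -0.072, 0.068], [0.01, -0.549, -0.836, 1.119], [0.0, 0.0, 0.0, 1.0]] 530.5156997788397
tall_eyepiece 0.84 [211. 226.] 439 [ 0.537 -0.272  0.034]
tall_eyepiece 0.74 [356. 187.] 365 [0.366 0.06  0.034]
tall_eyepiece 0.71 [282. 213.] 382 [ 0.539 -0.101  0.125]
tall_eyepiece 0.53 [291. 252.] 306 [ 0.637 -0.053  0.118]
short_center 0.84 [393. 296.] 364 [0.654 0.174 0.035]
short_center 0.55 [294. 250.] 388 [ 0.635 -0.053  0.117]
short_center 0.46 [286. 246.] 4703 [ 0.6   -0.079  0.09 ]
latch_a 0.8 [272. 265.] 259 [ 0.654 -0.099  0.091]
latch_a 0.62 [261. 225.] 309 [ 0.551 -0.147  0.087]
holder 0.58 [289. 262.] 6169 [ 0.617 -0.068  0.077]
oil_bottle 0.35 [272. 268.] 237 [ 0.655 -0.101  0.091]
slide_box 0.64 [165. 165.] 2023 [ 0.364 -0.455  0.035]
objective 0.74 [309. 310.] 154 [ 0.722 -0.007  0.034]
top [[0.011, -0.997, 0.072, 0.486], [-1.0, -0.011, 0.
[... 260 characters left out ...]
hort_center 0.68 [245. 204.] 285 [0.645 0.173 0.037]
short_center 0.54 [339. 208.] 329 [ 0.626 -0.054  0.119]
short_center 0.24 [381. 241.] 101 [ 0.553 -0.154  0.096]
latch_a 0.71 [357. 202.] 125 [ 0.649 -0.101  0.093]
latch_a 0.48 [380. 242.] 94 [ 0.552 -0.154  0.097]
holder 0.6 [340. 229.] 5553 [ 0.574 -0.065  0.084]
oil_bottle 0.75 [357. 253.] 440 [ 0.53  -0.101  0.128]
oil_bottle 0.64 [348. 302.] 139 [ 0.406 -0.08   0.042]
slide_box 0.66 [501. 327.] 2865 [ 0.347 -0.455  0.035]
slide_box 0.63 [359. 254.] 420 [ 0.529 -0.1    0.129]
objective 0.5 [318. 179.] 144 [ 0.712 -0.009  0.034]
lens_brush 0.87 [292. 244.] 675 [0.551 0.058 0.019]
lens_brush 0.52 [348. 230.] 4361 [ 0.581 -0.079  0.099]
```

```bash
python3 - <<'E'
import cv2
a=cv2.imread('pics/scene0.png')[150:350,150:430];cv2.imwrite('pics/s1.png',cv2.resize(a,None,fx=2.8,fy=2.8,interpolation=2))
a=cv2.imread('pics/top0.png')[150:350,200:480];cv2.imwrite('pics/t1.png',cv2.resize(a,None,fx=2.8,fy=2.8,interpolation=2))
E
```

```text
(no output)
```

View pics/s1.png

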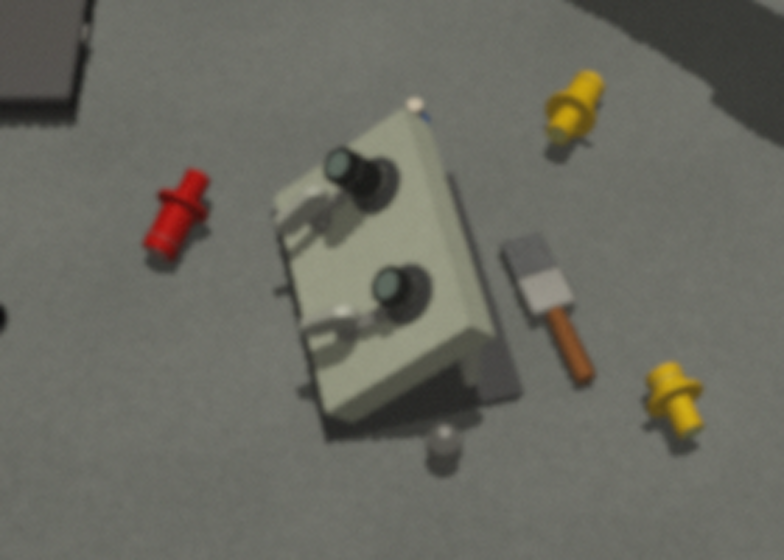

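View pics/t1.png

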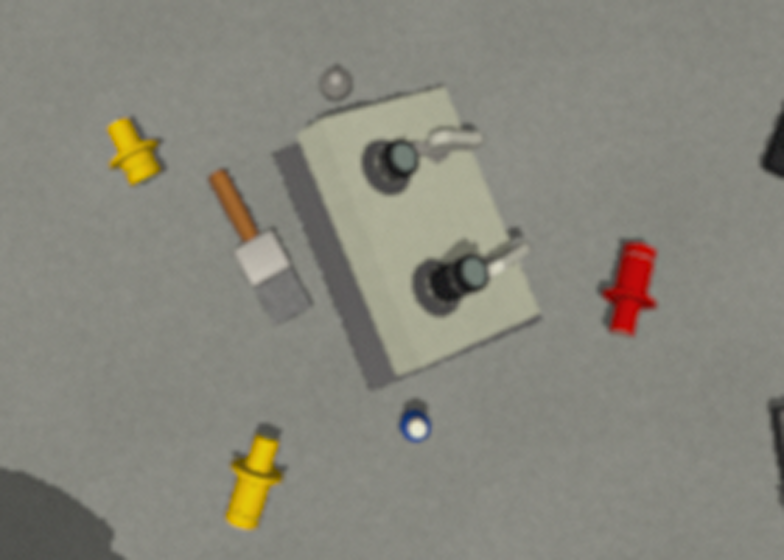

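View pics/top0.png

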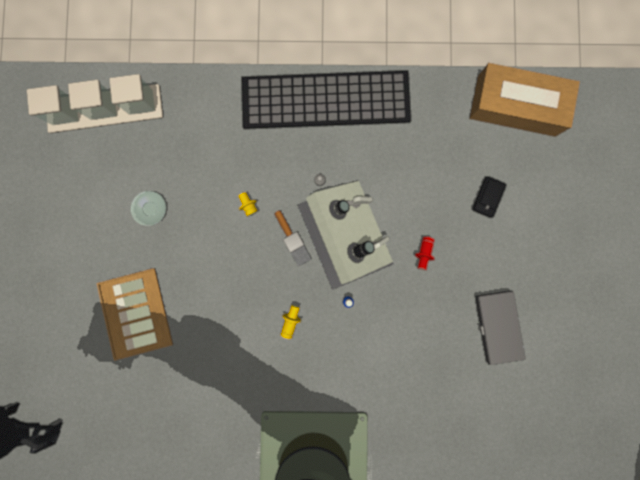

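```bash
cat > fit.py <<'E'
from h import *
P=[]
for n in('scene','top'):
    f=grab(n);p,c=cloud(f);b=c.astype(int)
    m=(abs(p[:,0]-.585)<.16)&(abs(p[:,1]+.06)<.16)&(p[:,2]>.02)&(p[:,2]<.2)
    P.append((p[m],b[m]))
for k,(p,b) in enumerate(P):
    w=(b.min(1)>120)&(b.max(1)-b.min(1)<45)
    q=p[w]
    # ransac plane
    rng=np.random.default_rng(0);best=0
    for _ in range(500):
        a=q[rng.choice(len(q),3,False)];nn=np.cross(a[1]-a[0],a[2]-a[0])
        if np.linalg.norm(nn)<1e-6: continue
        nn/=np.linalg.norm(nn);i=abs((q-a[0])@nn)<.003
        if i.sum()>best and abs(nn[2])<.95: best=i.sum();I=i
    q=q[I];c=q.mean(0);nn=np.linalg.svd(q-c)[2][2];nn*=np.sign(nn[2])
    print(k,best,'n',nn.round(3),'tilt',np.arccos(nn[2]).round(3),'c',c.round(3))
    h=np.array([-nn[0],-nn[1],0]);h/=np.linalg.norm(h)
    up=h*nn[2]-np.array([0,0,1])*0; up=h*np.cos(.65)+np.array([0,0,np.sin(.65)])
    y=np.cross([0,0,1],h);print('h',h.round(3),'yaw',np.arctan2(h[1],h[0]).round(3),'y',y.round(3))
    uv=np.c_[(q-c)@up,(q-c)@y]
    r=cv2.minAreaRect((uv*1000).astype(np.float32));print(r)
    print(np.percentile(uv,[0,.5,50,99.5,100],axis=0).round(3).tolist())
    # tops of objects above plane
    d=(p-c)@nn
    np.savez(f'c{k}.npz',p=p,b=b,n=nn,c=c,up=up,y=y,d=d)
E
python3 fit.py
```

```text
0 2176 n [ 0.236 -0.558  0.796] tilt 0.65 c [ 0.594 -0.079  0.091]
h [-0.389  0.921  0.   ] yaw 1.97 y [-0.921 -0.389  0.   ]
((-10.396232604980469, 15.501678466796875), (149.54745483398438, 218.77728271484375), 0.5931688547134399)
[[-0.086, -0.094], [-0.084, -0.093], [0.007, 0.005], [0.063, 0.123], [0.064, 0.125]]
1 3057 n [ 0.237 -0.555  0.797] tilt 0.648 c [ 0.582 -0.088  0.088]
h [-0.393  0.919  0.   ] yaw 1.975 y [-0.919 -0.393  0.   ]
((-5.8459625244140625, -0.7059173583984375), (220.3063507080078, 156.15711975097656), 89.46437072753906)
[[-0.084, -0.111], [-0.081, -0.109], [0.001, -0.002], [0.069, 0.108], [0.072, 0.11]]
```

```bash
cat > loc.py <<'E'
from h import *
D=[np.load(f'c{k}.npz') for k in (0,1)]
n=D[0]['n']+D[1]['n'];n/=np.linalg.norm(n)
h=np.array([-n[0],-n[1],0]);h/=np.linalg.norm(h);up=h*n[2]+np.array([0,0,np.hypot(n[0],n[1])]);y=np.cross(n,up)
C=[]
for k,o in((0,(-.0104,.0155)),(1,(-.0058,-.0007))):
    C.append(D[k]['c']+D[k]['up']*o[0]+D[k]['y']*o[1])
print(np.round(C,4)); c=np.mean(C,0)
c0=c
np.savez('deck.npz',c=c,n=n,up=up,y=y,h=h)
print('up',up.round(3),'y',y.round(3),'c',c.round(4))
for k in(0,1):
    p=D[k]['p'];q=(p-c)@np.c_[up,y,n]
    m=(abs(q[:,0])<.11)&(abs(q[:,1])<.11)&(q[:,2]<.09)
    for lo,hi in((.013,.046),(.046,.062),(.05,.08)):
        mm=m&(q[:,2]>lo)&(q[:,2]<hi)
        print(k,lo,hi,mm.sum())
    img=np.full((240,280,3),0,np.uint8)
    for z0 in np.argsort(q[:,2]):
        if q[z0,2]<.006 or not m[z0]: continue
        a=int(140-q[z0,1]*1000);b=int(120-q[z0,0]*1000)  # col: -y right ; row: up-slope up
        if not(0<=a<280 and 0<=b<240):continue
        v=q[z0,2]*1000
        col=(0,120,255) if v<13 else (0,255,0) if v<46 else (255,255,0) if v<60 else (255,0,255)
        cv2.circle(img,(a,b),1,col,-1)
    cv2.imwrite(f'pics/deck{k}.png',cv2.resize(img,None,fx=2.5,fy=2.5,interpolation=0))
    for s,nm in((1,'a'),(-1,'b')):
        w=m&(abs(q[:,1]-s*.055)<.045)&(q[:,0]<-.015)&(q[:,2]>.018)&(q[:,2]<.044)&(p[:,2]<.14)
        w&=D[k]['b'].max(1)>110
        e=q[w];r=cv2.minAreaRect((e[:,:2]*1000).astype(np.float32))
        print('wing',nm,k,len(e),e.mean(0).round(4),r)
E
python3 loc.py
```

```text
[[ 0.5832 -0.0931  0.0844]
 [ 0.5848 -0.0921  0.084 ]]
up [-0.312  0.733  0.604] y [-0.92  -0.391  0.   ] c [ 0.584  -0.0926  0.0842]
0 0.013 0.046 719
0 0.046 0.062 128
0 0.05 0.08 102
wing a 0 43 [-0.0349  0.0534  0.0396] ((-36.70183563232422, 53.43962097167969), (43.641082763671875, 11.45961856842041), 12.672926902770996)
wing b 0 46 [-0.033  -0.0564  0.0398] ((-36.1036491394043, -56.18132019042969), (11.90027904510498, 42.71254348754883), 80.44464111328125)
1 0.013 0.046 525
1 0.046 0.062 134
1 0.05 0.08 109
wing a 1 54 [-0.0341  0.0531  0.0401] ((-36.60417175292969, 53.432350158691406), (42.0010871887207, 10.111040115356445), 9.174251556396484)
wing b 1 92 [-0.0349 -0.0526  0.0353] ((-37.097328186035156, -53.64505386352539), (10.103438377380371, 45.368408203125), 77.17621612548828)
```

View pics/deck1.png

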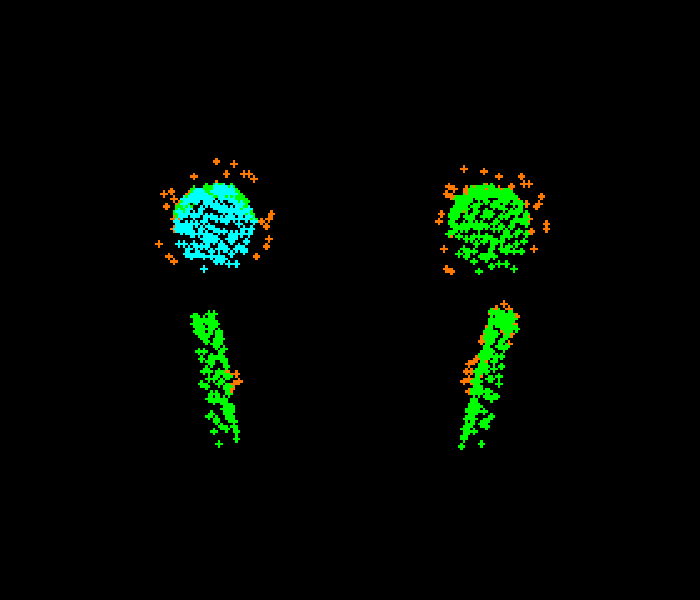

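View pics/deck0.png

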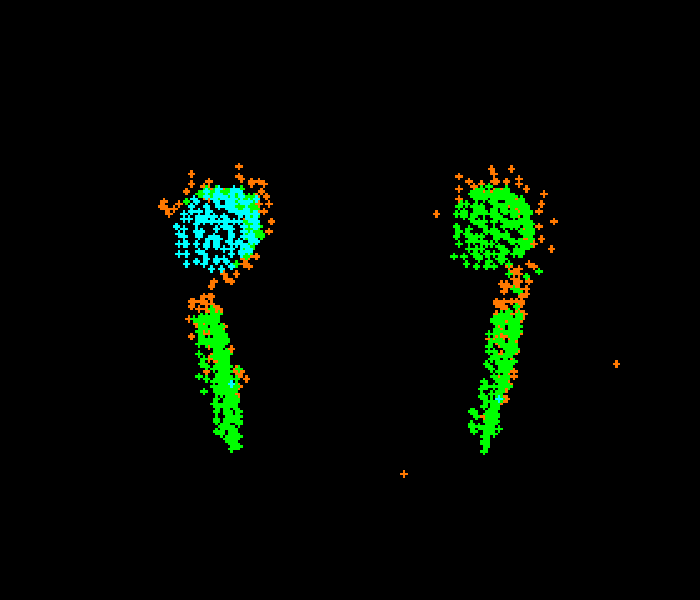

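Request:
step_arm(motion=[[-1,-0.5,-0.3,0,0],[-1,-1,-0.55,0,0],[-1,-1,-0.55,0,0]])

```text
time: 1.38
tool_pos: [0.2716, 0.4537, 0.2316]
eef_rot: [0.542, 3.093, -0.001]
force: [-0.4, 0.5, -0.1]
opening: 0.0323
```

Request:
step_arm(motion=[[-1,-0.5,-0.3,0,0],[-1,-1,-0.55,0,0],[-1,-1,-0.55,0,0]])

```text
time: 1.75
tool_pos: [0.3494, 0.3655, 0.232]
eef_rot: [0.55, 3.09, -0.002]
force: [-1.1, 1.8, -0.0]
opening: -0.0003
```

Request:
step_arm(motion=[[-1,-0.5,-0.3,0,0],[-1,-1,-0.55,0,0],[-1,-1,-0.55,0,0]])

```text
time: 2.12
tool_pos: [0.4262, 0.2772, 0.2322]
eef_rot: [0.557, 3.088, -0.003]
force: [-0.6, 1.2, -0.4]
opening: -0.0004
```

Request:
step_arm(motion=[[-1,0,-0.3,0,0.24],[-1,0,-0.6,0,0.48],[-1,0,-1,0,0.72],[-1,0,-1,0,0.96],[-1,0,-1,0,1],[-1,0,-1,0,1]])

```text
time: 2.88
tool_pos: [0.3911, 0.1846, 0.2323]
eef_rot: [1.69, 2.644, -0.0]
force: [0.4, -0.2, -0.1]
opening: 0.0002
```

```bash
cat >> h.py <<'E'
Dk=dict(np.load('deck.npz')) if __import__('os').path.exists('deck.npz') else None
def tool(): 
    s=arm.observe();return np.array(s['tool_pos']),R.from_rotvec(s['eef_rot']).as_matrix(),s
def hvz(p): 
    d=np.asarray(p)-Dk['c'];return np.array([d@Dk['h'],d@Dk['y'],p[2]])
def W(h,v,z): 
    p=Dk['c']+h*Dk['h']+v*Dk['y'];p[2]=z;return p
def go(h,v,z):
    p,M,s=tool();a=np.arctan2(M[1,0],M[0,0])-np.arctan2(Dk['h'][1],Dk['h'][0])
    print('t',s['time'],'hvz',hvz(p).round(4),'F',np.round(s['force'],1),'op',round(s['opening'],4),'roll',round(float((a+np.pi)%(2*np.pi)-np.pi)/(np.pi/4),3),'shift',((W(h,v,z)-p)@M/.1).round(3))
E
python3 -c "
from h import *
go(-.065,.085,.2)"
```

```text
t 2.875 hvz [0.3305 0.0691 0.2323] F [ 0.4 -0.2 -0.1] op 0.0002 roll 0.04 shift [-3.947 -0.284  0.335]
```

Request:
step_arm(motion=[[-1,-0.5,0,0,0.04],[-1,-1,-0.1,0,0.04],[-1,-1,-0.1,0,0.04]])

```text
time: 3.25
tool_pos: [0.4247, 0.0869, 0.2325]
eef_rot: [1.733, 2.615, -0.001]
force: [-0.4, 1.3, 1.2]
opening: -0.0001
```

Request:
step_arm(motion=[[-1,-0.5,0,0,0],[-1,-1,-0.1,0,0],[-1,-1,-0.1,0,0]])

```text
time: 3.62
tool_pos: [0.455, -0.0115, 0.2328]
eef_rot: [1.734, 2.614, -0.002]
force: [-0.2, 0.9, -0.4]
opening: 0.0002
```

Request:
step_arm(motion=[[-1,-0.5,0,0,0],[-1,-1,-0.1,0,0],[-1,-1,-0.1,0,0]])

```text
time: 4.0
tool_pos: [0.485, -0.1095, 0.2329]
eef_rot: [1.735, 2.613, -0.003]
force: [-0.0, 1.5, -0.6]
opening: -0.0
```

Request:
step_arm(motion=[[-1,-0.5,0,0,0],[-1,-0.95,0,0.1,0],[-1,-0.95,0,0.3,0],[-1,-0.95,0,0.3,0]])

```text
time: 4.5
tool_pos: [0.5219, -0.1953, 0.2024]
eef_rot: [1.732, 2.618, -0.003]
force: [-0.2, 0.6, -0.3]
opening: -0.0
```

```bash
python3 -c "
from h import *
go(-.065,.085,.075)
f=grab('scene','s2');cv2.imwrite('pics/s2c.png',cv2.resize(f['color'][130:330,150:430,::-1],None,fx=2.8,fy=2.8))
"
```

```text
t 4.5 hvz [-0.0702  0.0973  0.2024] F [-0.2  0.6 -0.3] op -0.0 roll 0.0 shift [0.056 0.123 1.274]
```

View pics/s2c.png

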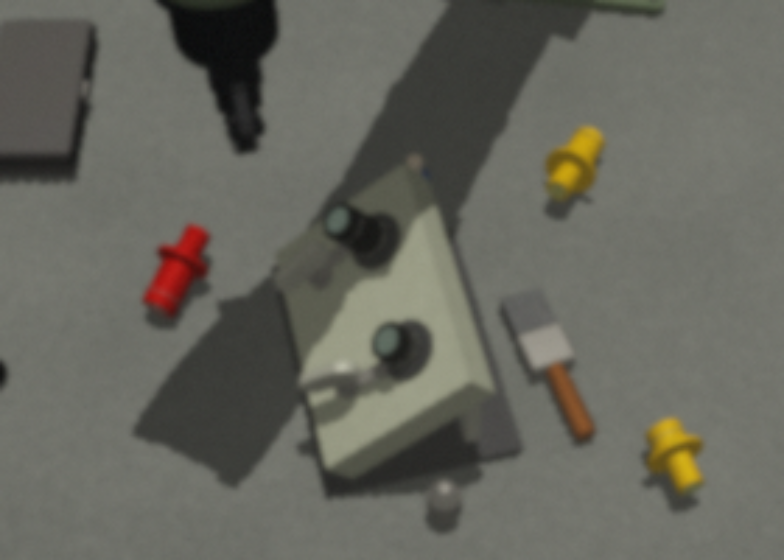

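Gripper (crop 240,130) hovers just robot-side of the near wing nut (crop 320,265), clear of everything. Descending beside the wing.

Request:
step_arm(motion=[[-1,0.05,0.1,0.4,0],[-1,0.05,0.1,0.8,0],[-1,0.05,0.1,1,0],[-1,0.05,0.1,1,0]])

```text
time: 5.05
tool_pos: [0.5299, -0.1859, 0.1034]
eef_rot: [1.729, 2.62, -0.002]
force: [0.4, 0.5, 0.7]
opening: 0.0002
```

Request:
step_arm(motion=[[-1,0,0,0.13,0],[-1,0,0,0.26,0],[-1,0,0,0.26,0]])

```text
time: 5.42
tool_pos: [0.5296, -0.1858, 0.0767]
eef_rot: [1.73, 2.621, -0.003]
force: [-0.4, 0.0, 0.2]
opening: 0.0001
```

```bash
python3 -c "
from h import *
go(-.065,.06,.075)
f=grab('scene','s3');cv2.imwrite('pics/s3c.png',cv2.resize(f['color'][170:300,200:360,::-1],None,fx=4.5,fy=4.5))
f=grab('top','t3');cv2.imwrite('pics/t3c.png',cv2.resize(f['color'][170:300,290:450,::-1],None,fx=4.5,fy=4.5))
"
```

```text
t 5.425 hvz [-0.0645  0.0865  0.0767] F [-0.4  0.   0.2] op 0.0001 roll 0.003 shift [-0.005  0.265  0.016]
```

View pics/s3c.png

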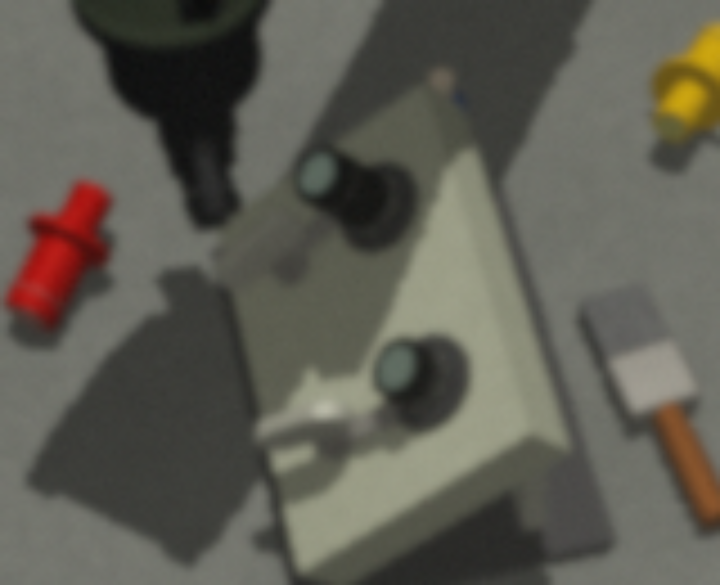

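View pics/t3c.png

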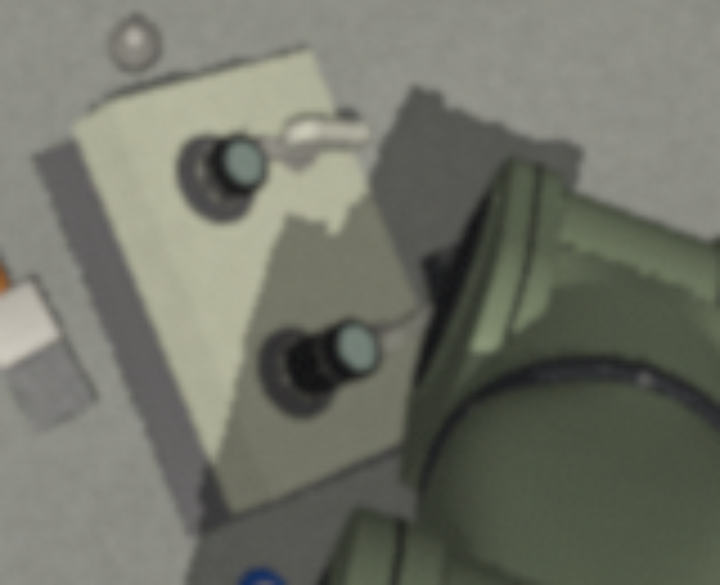

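The finger tip (scene crop 210,225) stands just beside the lower wing end (215,265). Now push it across.

Request:
step_arm(motion=[[-1,0,0.08,0,0],[-1,0,0.16,0,0],[-1,0,0.24,0,0],[-1,0.01,0.3,0,0],[-1,0.02,0.34,0,0],[-1,0.03,0.38,0,0]])

```text
time: 6.28
tool_pos: [0.5628, -0.1727, 0.0775]
eef_rot: [1.732, 2.615, -0.011]
force: [-5.1, -26.7, -1.2]
opening: -0.0001
```

```bash
cat > look.py <<'E'
from h import *
import sys
n=sys.argv[1]
f=grab('scene','x'+n);a=cv2.resize(f['color'][170:300,200:360,::-1],None,fx=4,fy=4)
cv2.imwrite(f'pics/{n}.png',a)
go(-.06,.045,.075)
E
python3 look.py a1
```

```text
t 6.325 hvz [-0.0654  0.05    0.0777] F [ -0.7 -22.   -2.4] op 0.0002 roll -0.001 shift [0.054 0.05  0.026]
```

View pics/a1.png

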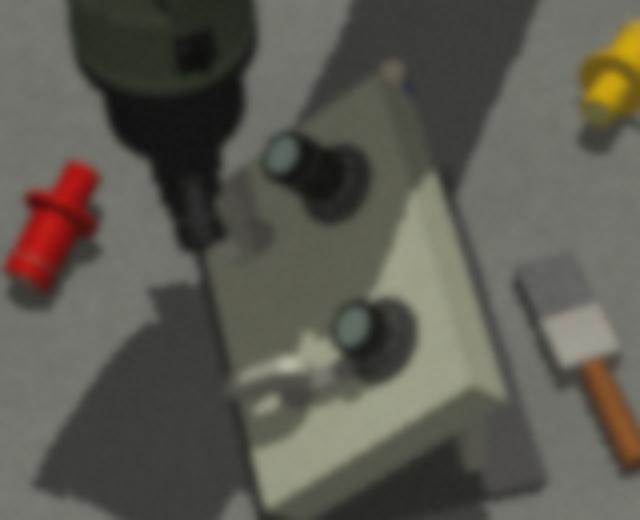

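Wing has swung nearly across the slope, force is building (22 N), so I back off downhill and check.

Request:
step_arm(motion=[[-1,-0.15,0,0,0],[-1,-0.4,0,0,0],[-1,-0.5,0,-0.3,0],[-1,-0.6,0,-0.9,0],[-1,-0.6,0,-1,0]])

```text
time: 6.95
tool_pos: [0.5885, -0.2276, 0.1819]
eef_rot: [1.728, 2.61, -0.008]
force: [-0.3, 0.4, 0.0]
opening: 0.0002
```

```bash
cat > ang.py <<'E'
from h import *
u,y,n,c=Dk['up'],Dk['y'],Dk['n'],Dk['c']
for k in('scene','top'):
    f=grab(k,'g'+k);p,b=cloud(f);q=(p-c)@np.c_[u,y,n]
    img=np.zeros((240,280,3),np.uint8)
    m=(abs(q[:,0])<.11)&(abs(q[:,1])<.11)&(q[:,2]<.085)&(q[:,2]>.006)
    for z in q[m][np.argsort(q[m][:,2])]:
        v=z[2]*1000;col=(0,120,255) if v<13 else (0,255,0) if v<46 else (255,255,0) if v<60 else (255,0,255)
        cv2.circle(img,(int(140-z[1]*1000),int(120-z[0]*1000)),1,col,-1)
    cv2.imwrite(f'pics/dk_{k}.png',cv2.resize(img,None,fx=2,fy=2,interpolation=0))
    w=m&(abs(q[:,1]-.055)<.045)&(q[:,0]<-.01)&(q[:,0]>-.07)&(q[:,2]>.018)&(q[:,2]<.046)
    e=q[w]
    if len(e)>5:print(k,len(e),e.mean(0).round(3),cv2.minAreaRect((e[:,:2]*1000).astype(np.float32)))
E
python3 ang.py; python3 look.py a2
```

```text
scene 158 [-0.031  0.05   0.034] ((-33.395591735839844, 52.0015754699707), (14.800938606262207, 55.046226501464844), 2.5037927627563477)
top 206 [-0.029  0.054  0.033] ((-31.44523811340332, 54.31877517700195), (13.793949127197266, 55.22824478149414), 4.473204135894775)
t 7.1 hvz [-0.1241  0.0495  0.1778] F [ 0.   0.6 -1.2] op 0.0003 roll 0.0 shift [0.65  0.047 1.023]
```

View pics/dk_scene.png

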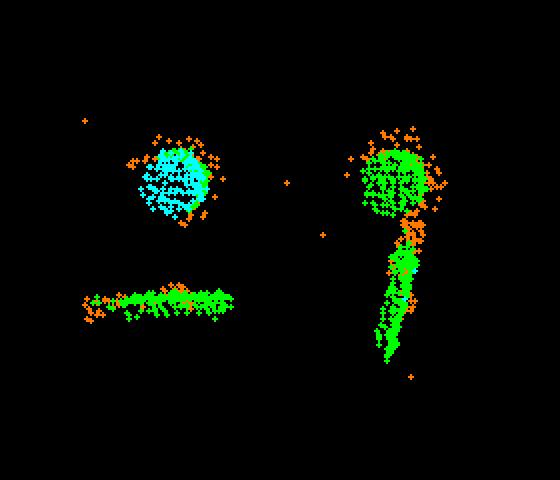

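View pics/a2.png

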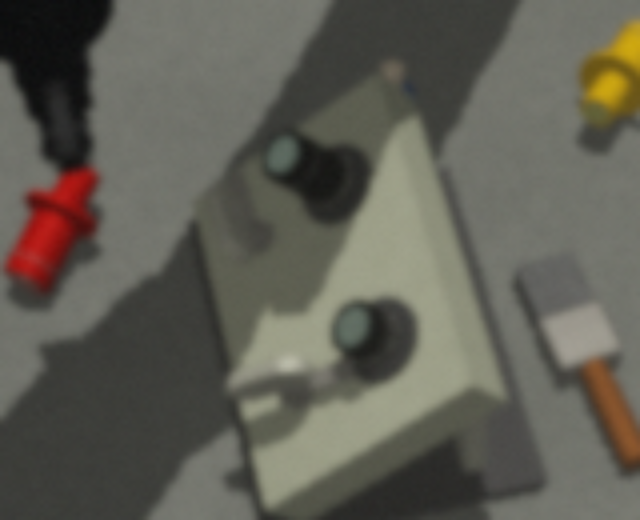

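Wing now lies across the slope (about 1.6 rad), short nut unchanged, tall eyepiece seated. Go over the tall head, opening.

Request:
step_arm(motion=[[1,0,0,-0.4,0],[1,0.2,0,-0.5,0],[1,0.7,-0.05,-0.5,0],[1,1,-0.05,-0.5,0],[1,1,-0.05,-0.5,0]])

```text
time: 7.72
tool_pos: [0.5427, -0.1333, 0.2261]
eef_rot: [1.728, 2.62, -0.01]
force: [0.3, -1.1, -1.7]
opening: 0.0853
```

```bash
python3 -c "
from h import *
go(.0046,.055,.107)"
```

```text
t 7.725 hvz [-0.0213  0.0539  0.2261] F [ 0.3 -1.1 -1.7] op 0.0853 roll 0.004 shift [ 0.266 -0.006  1.189]
```

Request:
step_arm(motion=[[1,0.27,-0.01,0.1,0],[1,0.27,-0.01,0.5,0],[1,0.27,-0.01,0.9,0],[1,0.27,-0.01,0.9,0]])

```text
time: 8.22
tool_pos: [0.5298, -0.1097, 0.1334]
eef_rot: [-1.729, -2.621, 0.014]
force: [0.9, 0.3, 0.7]
opening: 0.0853
```

```bash
python3 look.py a3; python3 -c "
from h import *
go(.0046,.055,.107)"
```

```text
t 8.275 hvz [0.005  0.0558 0.1353] F [-0.1 -0.1  0.6] op 0.0851 roll 0.003 shift [-0.647  0.11   0.606]
t 8.275 hvz [0.005  0.0558 0.1353] F [-0.1 -0.1  0.6] op 0.0851 roll 0.003 shift [-0.002  0.01   0.283]
```

View pics/a3.png

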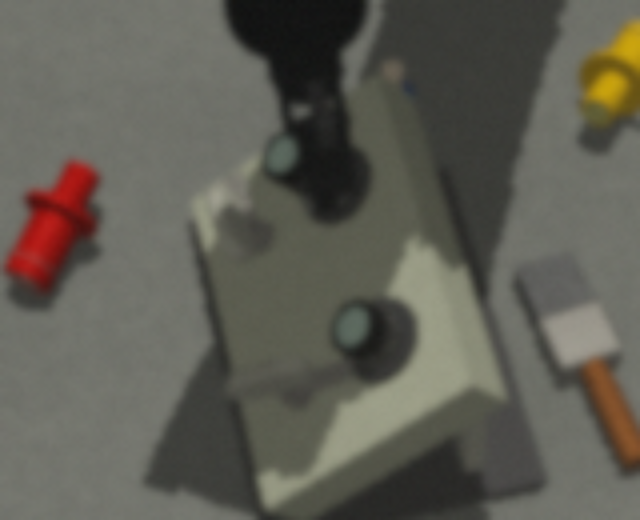

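Request:
step_arm(motion=[[1,0,0.01,0.15,0],[1,0,0.01,0.28,0],[1,0,0.01,0.28,0],[0,0,0.01,0.28,0],[-1,0,0.01,0.28,0],[-1,0,0.01,0.28,0],[-1,0,0.01,0.28,0],[-1,0,0.01,0.28,0]])

```text
time: 9.28
tool_pos: [0.5323, -0.1095, 0.1079]
eef_rot: [1.728, 2.62, -0.01]
force: [2.4, 1.6, 5.2]
opening: 0.0303
```

Request:
step_arm(motion=[[-1,0,0,0,0],[-1,0,0,0,0],[-1,0,0,0,0]])

```text
time: 9.65
tool_pos: [0.5323, -0.1094, 0.1079]
eef_rot: [1.728, 2.62, -0.01]
force: [0.7, 2.0, 1.9]
opening: 0.0303
```

```bash
python3 look.py a4; python3 -c "
from h import *
go(.0046,.055,.107)"
```

```text
t 9.7 hvz [0.0047 0.0542 0.1079] F [1.  1.1 1.7] op 0.0308 roll 0.004 shift [-0.645  0.091  0.332]
t 9.7 hvz [0.0047 0.0542 0.1079] F [1.  1.1 1.7] op 0.0308 roll 0.004 shift [-0.001 -0.008  0.009]
```

View pics/a4.png

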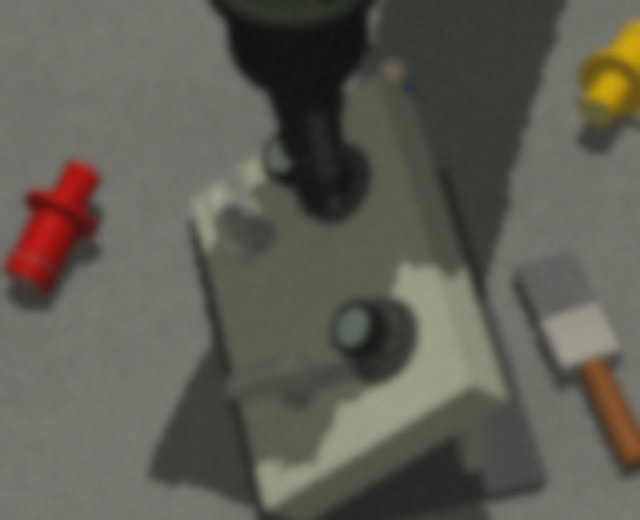

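Head is gripped (opening 30.5 mm). Draw out along the socket axis, first 26 mm.

Request:
step_arm(motion=[[-1,-0.03,0,-0.04,0],[-1,-0.06,0,-0.08,0],[-1,-0.09,0,-0.12,0],[-1,-0.12,0,-0.16,0],[-1,-0.15,0,-0.2,0],[-1,-0.157,0,-0.207,0],[-1,-0.157,0,-0.207,0]])

```text
time: 10.58
tool_pos: [0.5385, -0.1237, 0.1286]
eef_rot: [1.728, 2.62, -0.01]
force: [0.2, 0.0, -0.7]
opening: 0.0309
```

```bash
python3 look.py a5; python3 -c "
from h import *
go(.0046,.055,.107)"
```

```text
t 10.625 hvz [-0.0108  0.0541  0.1286] F [ 0.4 -0.4 -1.7] op 0.0305 roll 0.004 shift [-0.49   0.091  0.538]
t 10.625 hvz [-0.0108  0.0541  0.1286] F [ 0.4 -0.4 -1.7] op 0.0305 roll 0.004 shift [ 0.155 -0.008  0.215]
```

View pics/a5.png

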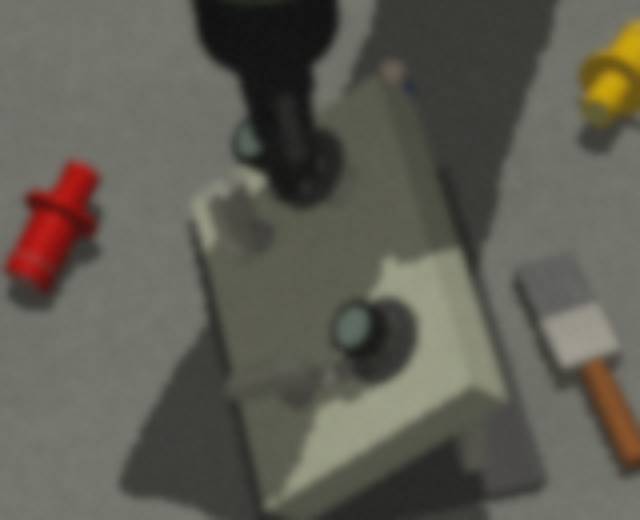

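Request:
step_arm(motion=[[-1,0.03,0,-0.03,0],[-1,0.06,0,-0.06,0],[-1,0.1,0,-0.09,0],[-1,0.14,0,-0.115,0],[-1,0.18,0,-0.14,0],[-1,0.22,0,-0.16,0],[-1,0.22,0,-0.16,0]])

```text
time: 11.5
tool_pos: [0.5302, -0.1038, 0.1456]
eef_rot: [1.727, 2.618, -0.01]
force: [-1.2, -4.6, 14.6]
opening: 0.0307
```

```bash
python3 look.py a6; python3 -c "
from h import *
f=grab('top','t6');cv2.imwrite('pics/t6c.png',cv2.resize(f['color'][170:300,290:450,::-1],None,fx=4,fy=4))"
```

```text
t 11.55 hvz [0.0108 0.0539 0.1456] F [-0.  -5.  13.5] op 0.0303 roll 0.003 shift [-0.703  0.089  0.711]
```

View pics/a6.png

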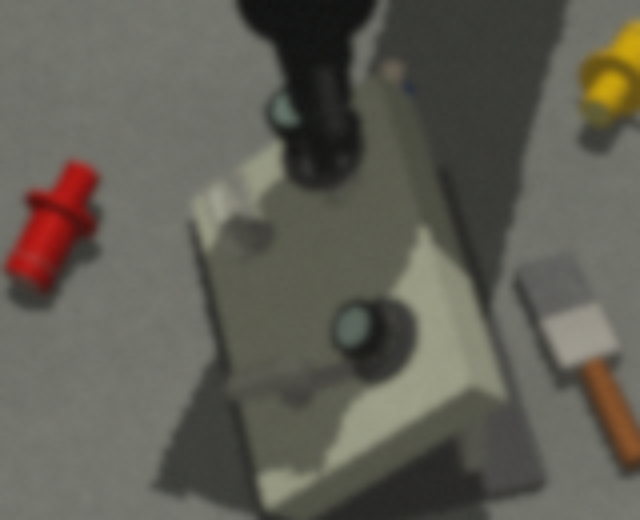

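View pics/t6c.png

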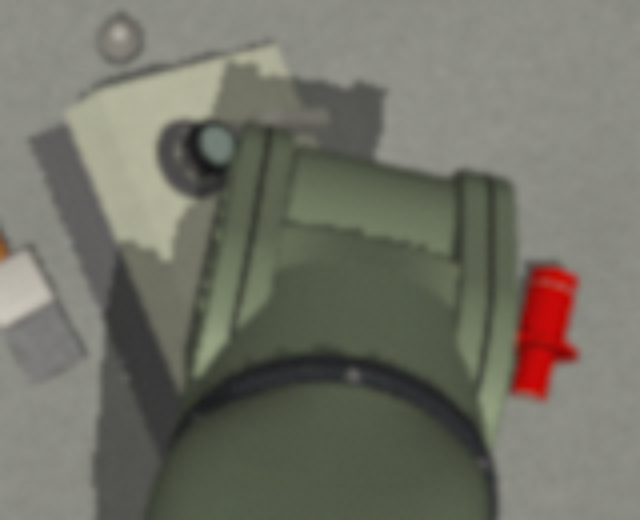

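```bash
cat > tilt.py <<'E'
from h import *
import sys
f=grab('scene');p,b=cloud(f);q=np.array([(p-Dk['c'])@Dk['h'],(p-Dk['c'])@Dk['y'],p[:,2]]).T
t,M,s=tool();g=hvz(t)
v,u=np.where(f['depth']>0)
m=(np.hypot(q[:,0]-g[0],q[:,1]-g[1])<.06)&(q[:,2]<g[2]+.06)&(q[:,2]>g[2]-.07)
b=b.astype(int)
gr=m&(b[:,1]>75)&(b[:,1]-b[:,0]>8)&(b[:,2]-b[:,0]>3)
print('top pts',gr.sum(),'rel TCP',(q[gr].mean(0)-g).round(4),'px',u[gr].mean(),v[gr].mean())
if gr.sum()>10:
    e=q[gr];print('spread',(e.max(0)-e.min(0)).round(3))
uu,vv=u[m],v[m]
x0,y0,x1,y1=uu.min()-5,vv.min()-5,uu.max()+5,vv.max()+5
c=f['color'][y0:y1,x0:x1,::-1];c=np.clip(c.astype(float)*1.7,0,255).astype(np.uint8);k=min(780//c.shape[1],580//c.shape[0])
cv2.imwrite(f'pics/{sys.argv[1]}.png',cv2.resize(c,None,fx=k,fy=k,interpolation=2));print('crop',x0,y0,k)
E
python3 tilt.py b1
```

```text
top pts 10 rel TCP [-0.0177 -0.0009  0.038 ] px 270.7 197.7
crop 250 182 8
```

View pics/b1.png

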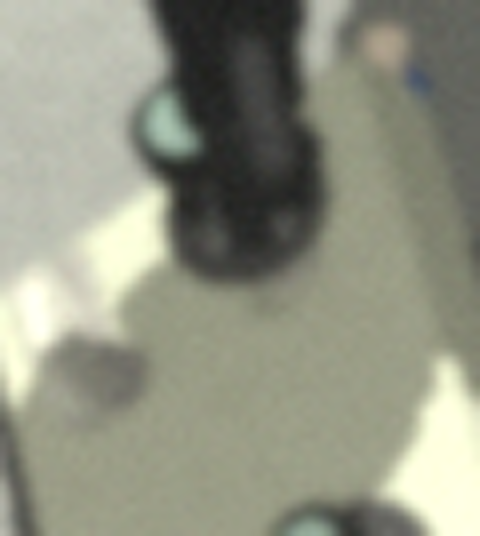

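Request:
step_arm(motion=[[-1,-0.06,0,-0.1,0],[-1,-0.12,0,-0.3,0],[-1,-0.12,0,-0.6,0],[-1,-0.12,0,-0.9,0],[-1,-0.12,0,-0.9,0]])

```text
time: 12.28
tool_pos: [0.5354, -0.1141, 0.238]
eef_rot: [1.726, 2.616, -0.007]
force: [-0.4, 0.2, -2.9]
opening: 0.031
```

```bash
python3 tilt.py b2
```

```text
top pts 10 rel TCP [-0.0178  0.0009  0.038 ] px 262.6 171.5
crop 254 161 14
```

View pics/b2.png

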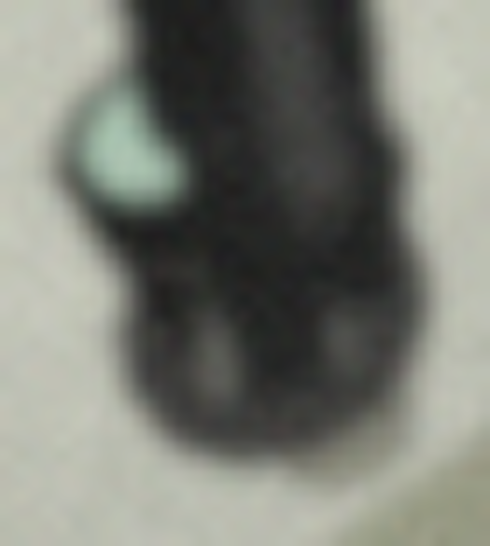

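```bash
cat > ov.py <<'E'
from h import *
import sys
def proj(f,P):
    X=(P-f['pose'][:3,3])@f['pose'][:3,:3];return X[:,:2]/X[:,2:]*[f['fx'],f['fy']]+[f['cx'],f['cy']]
def wires(g,phi,s,tcpback=.021):
    h,y=Dk['h'],Dk['y'];z=np.array([0,0,1.]);ax=-np.sin(phi)*h+np.cos(phi)*z;e=np.cos(phi)*h+np.sin(phi)*z
    G=g+z*tcpback;foot=G-ax*s;t=np.linspace(0,2*np.pi,40)[:,None]
    return [foot+ax*a+r*(np.cos(t)*e+np.sin(t)*y) for a,r in((0,.012),(.03,.025),(.035,.025),(.082,.0145))]
if __name__=='__main__':
    cam=sys.argv[2] if len(sys.argv)>2 else 'scene'
    f=grab(cam);t,M,s=tool();ims=[]
    ctr=proj(f,t[None])[0].astype(int);x0,y0=ctr-[24,26]
    c0=np.clip(f['color'][y0:y0+56,x0:x0+48,::-1]*1.7,0,255).astype(np.uint8)
    for phi in [float(x) for x in sys.argv[3].split(',')]:
        c=cv2.resize(c0,None,fx=5.2,fy=5.2,interpolation=2)
        for w,col in zip(wires(t,phi,.062),((0,0,255),(255,0,0),(255,100,0),(0,255,0))):
            cv2.polylines(c,[((proj(f,w)-[x0,y0]+.5)*5.2).astype(np.int32)],True,col,1)
        cv2.putText(c,str(phi),(5,15),0,.5,(0,0,0));ims.append(c)
    cv2.imwrite(f'pics/{sys.argv[1]}.png',np.hstack(ims))
E
python3 ov.py o1 scene .65,.5,.35
```

```text
(no output)
```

View pics/o1.png

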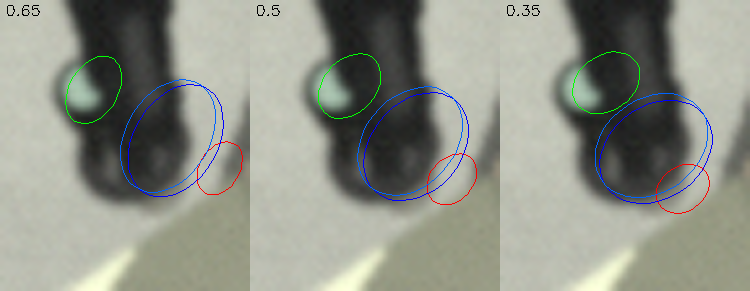

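```bash
cat > ov2.py <<'E'
from ov import *
# args: name, list of phi:dh:dz
f=grab('scene');t,M,s=tool();ims=[]
ctr=proj(f,t[None])[0].astype(int);x0,y0=ctr-[24,26]
c0=np.clip(f['color'][y0:y0+62,x0:x0+48,::-1]*1.7,0,255).astype(np.uint8)
for a in sys.argv[2:]:
    phi,dh,dz=map(float,a.split(':'))
    c=cv2.resize(c0,None,fx=5.2,fy=5.2,interpolation=2)
    for w,col in zip(wires(t+dh*Dk['h']+[0,0,dz],phi,.062),((0,0,255),(255,0,0),(255,100,0),(0,255,0))):
        cv2.polylines(c,[((proj(f,w)-[x0,y0]+.5)*5.2).astype(np.int32)],True,col,1)
    cv2.putText(c,a,(5,15),0,.5,(0,0,0));ims.append(c)
cv2.imwrite(f'pics/{sys.argv[1]}.png',np.hstack(ims))
ax=lambda p:(-np.sin(p),np.cos(p))
for a in sys.argv[2:]:
    phi,dh,dz=map(float,a.split(':'));print(a,'foot rel TCP h,z',dh+.062*np.sin(phi),dz+.021-.062*np.cos(phi))
go(0,.055,.1)
E
python3 ov2.py o2 .35:-.008:-.003 .3:-.008:-.004 .42:-.008:-.003
```

```text
.35:-.008:-.003 foot rel TCP h,z 0.013259664062237983 -0.040241108196537485
.3:-.008:-.004 foot rel TCP h,z 0.01032225281300305 -0.04223086232578757
.42:-.008:-.003 foot rel TCP h,z 0.01728114808969335 -0.03861151429936311
t 12.425 hvz [-0.0003  0.0538  0.2354] F [ 0.1  0.4 -1. ] op 0.0304 roll 0.004 shift [ 0.012 -0.007  1.354]
```

View pics/o2.png

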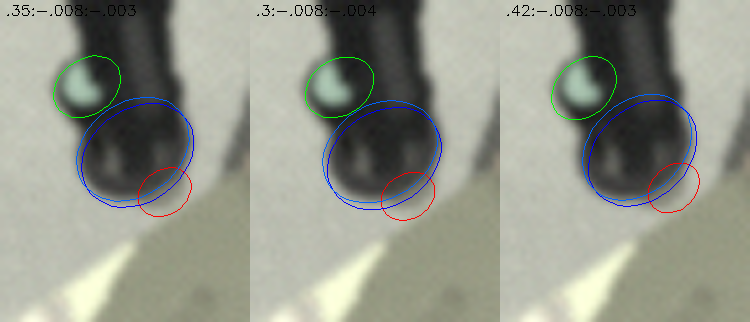

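Request:
step_arm(motion=[[-1,0.09,0,0.2,0],[-1,0.09,0,0.5,0],[-1,0.09,0,0.75,0],[-1,0.09,0,0.88,0],[-1,0.09,0,0.97,0],[-1,0.09,0,0.97,0]])

```text
time: 13.18
tool_pos: [0.5311, -0.1063, 0.1383]
eef_rot: [1.728, 2.62, -0.01]
force: [-0.1, -0.2, -0.4]
opening: 0.0306
```

```bash
python3 ov2.py o3 .35:-.008:-.003 .28:-.008:-.004 .42:-.008:-.003
```

```text
.35:-.008:-.003 foot rel TCP h,z 0.013259664062237983 -0.040241108196537485
.28:-.008:-.004 foot rel TCP h,z 0.009134050210975055 -0.0425854371752678
.42:-.008:-.003 foot rel TCP h,z 0.01728114808969335 -0.03861151429936311
t 13.225 hvz [0.008  0.0541 0.1387] F [ 0.7 -0.1 -1.1] op 0.0305 roll 0.003 shift [-0.077 -0.008  0.387]
```

View pics/o3.png

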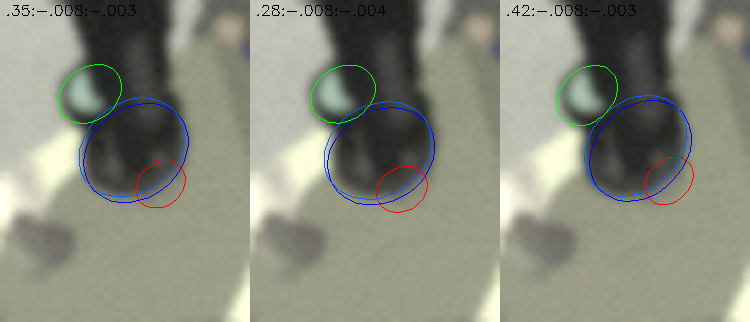

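Request:
step_arm(motion=[[-1,0.04,0,0,0],[-1,0.08,0,-0.02,0],[-1,0.12,0,-0.03,0],[-1,0.16,0,-0.04,0],[-1,0.2,0,-0.05,0],[-1,0.22,0,-0.05,0],[-1,0.22,0,-0.05,0]])

```text
time: 14.1
tool_pos: [0.5235, -0.0877, 0.1447]
eef_rot: [1.727, 2.615, -0.01]
force: [3.9, -9.6, 3.7]
opening: 0.0306
```

```bash
python3 ov2.py o4 .15:-.008:-.003 0:-.008:-.004 .3:-.008:-.003
```

```text
.15:-.008:-.003 foot rel TCP h,z 0.001265164213363151 -0.043303806832034615
0:-.008:-.004 foot rel TCP h,z -0.008 -0.045
.3:-.008:-.003 foot rel TCP h,z 0.01032225281300305 -0.04123086232578757
t 14.15 hvz [0.0281 0.0538 0.1447] F [  3.  -10.9   4.1] op 0.0306 roll 0.002 shift [-0.277 -0.012  0.449]
```

View pics/o4.png

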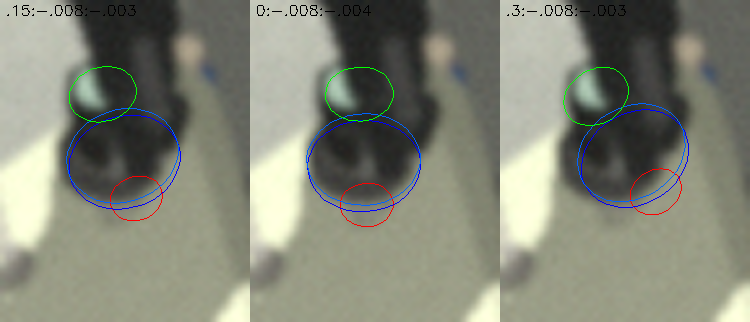

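The flange ellipse (panel 1 centre 120,165) is now about level, so the eyepiece looks near upright. Lift and check in the clear.

Request:
step_arm(motion=[[-1,-0.03,0,-0.1,0],[-1,-0.05,0,-0.3,0],[-1,-0.05,0,-0.6,0],[-1,-0.05,0,-0.9,0],[-1,-0.05,0,-1,0],[-1,-0.05,0,-1,0]])

```text
time: 14.9
tool_pos: [0.525, -0.0912, 0.2449]
eef_rot: [1.726, 2.614, -0.01]
force: [-0.7, 0.4, -1.3]
opening: 0.0305
```

```bash
python3 ov2.py o5 .1:-.011:-.003 0:-.014:-.004 .2:-.008:-.003
```

```text
.1:-.011:-.003 foot rel TCP h,z -0.004810328167896654 -0.0436902582472376
0:-.014:-.004 foot rel TCP h,z -0.014 -0.045
.2:-.008:-.003 foot rel TCP h,z 0.004317498509293796 -0.042764127826156975
t 14.95 hvz [0.0244 0.0539 0.2442] F [-0.3  0.2 -0.8] op 0.0307 roll 0.002 shift [-0.23  -0.009  1.445]
```

View pics/o5.png

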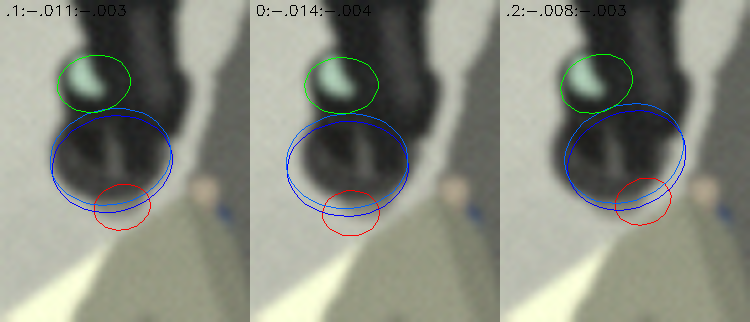

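```bash
cat > ov3.py <<'E'
from ov import *
from scipy.optimize import least_squares
fs=[grab('scene') for _ in range(4)]
f=dict(fs[0]);f['color']=np.mean([g['color'] for g in fs],0)
t,M,s=tool()
ctr=proj(f,t[None])[0].astype(int);x0,y0=ctr-[26,24]
c0=np.clip(f['color'][y0:y0+48,x0:x0+60,::-1]*2.2,0,255).astype(np.uint8)
c=cv2.resize(c0,None,fx=12,fy=12,interpolation=cv2.INTER_CUBIC)
a=sys.argv[2:]
for k in a:
    phi,dh,dz=map(float,k.split(':'))
    for w,col in zip(wires(t+dh*Dk['h']+[0,0,dz],phi,.062),((0,0,255),(255,0,0),(255,100,0),(0,255,0))):
        cv2.polylines(c,[((proj(f,w)-[x0,y0]+.5)*12).astype(np.int32)],True,col,1)
cv2.imwrite(f'pics/{sys.argv[1]}.png',c)
D=np.median([g['depth'] for g in fs],0);f['depth']=D;
P,b=cloud(f);q=np.array([(P-Dk['c'])@Dk['h'],(P-Dk['c'])@Dk['y'],P[:,2]]).T-hvz(t)
m=(abs(q[:,0])<.045)&(abs(q[:,1])<.04)&(q[:,2]<.0)&(q[:,2]>-.03);print(m.sum())
e=q[m];np.save('e.npy',e)
A=np.c_[e,np.ones(len(e))]
# robust plane z = a h + b v + c
r=least_squares(lambda x:e[:,0]*x[0]+e[:,1]*x[1]+x[2]-e[:,2],[0,0,-.01],loss='soft_l1',f_scale=.0015)
res=r.fun;print('plane',r.x.round(3),'phi from plane',np.arctan(r.x[0]).round(3),'inl',(abs(res)<.002).mean())
E
python3 ov3.py o6 .08:-.0125:-.003; python3 ov3.py o6b
```

```text
135
plane [ 0.06   0.032 -0.005] phi from plane 0.06 inl 0.8222222222222222
135
plane [ 0.054  0.024 -0.006] phi from plane 0.054 inl 0.8
```

View pics/o6.png

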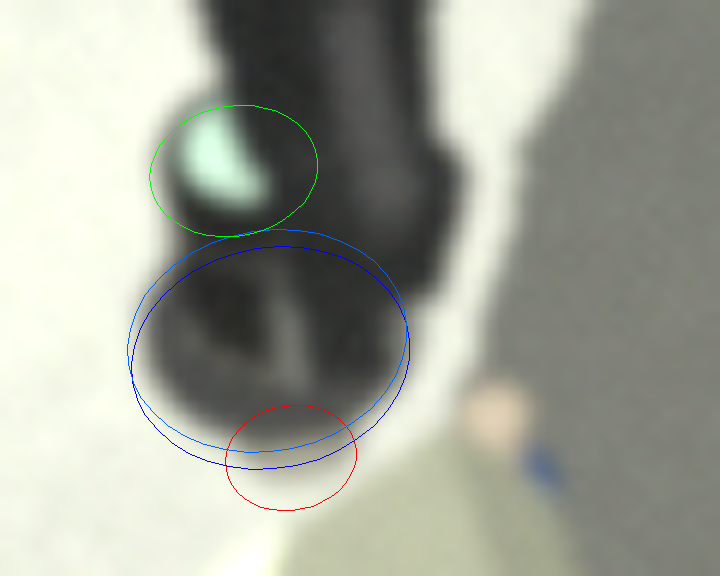

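View pics/o6b.png

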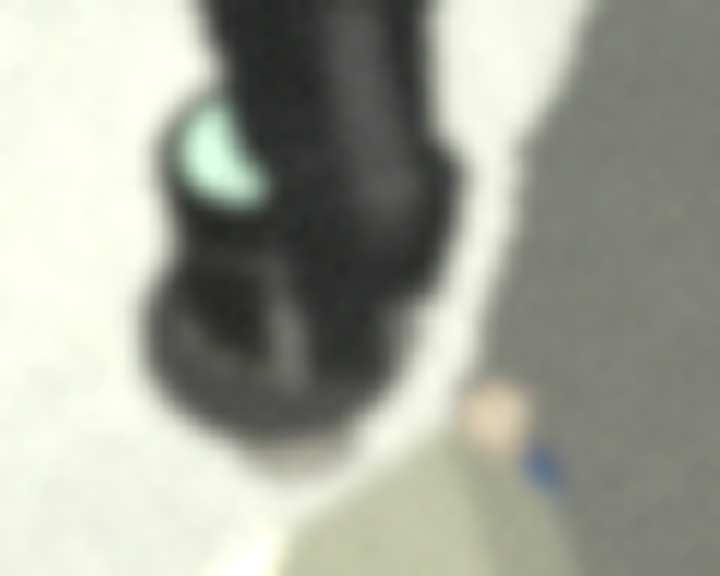

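Measurements disagree (depth plane 0.055 rad, outline about 0.12 rad of lean). I'll nudge it a further ~0.08 rad in the socket rim for margin.

Request:
step_arm(motion=[[-1,0,0,0.25,0],[-1,0,0,0.55,0],[-1,0,0,0.8,0],[-1,0,0,0.93,0],[-1,0,0,0.99,0],[-1,0,0,0.99,0]])

```text
time: 16.1
tool_pos: [0.5254, -0.0924, 0.1457]
eef_rot: [1.727, 2.615, -0.011]
force: [0.2, -0.3, -1.2]
opening: 0.0306
```

Request:
step_arm(motion=[[-1,0.02,0,0,0],[-1,0.04,0,0,0],[-1,0.06,0,0,0],[-1,0.08,0,0,0],[-1,0.1,0,0,0],[-1,0.1,0,0,0]])

```text
time: 16.85
tool_pos: [0.5223, -0.0844, 0.1464]
eef_rot: [1.726, 2.611, -0.011]
force: [3.8, -7.5, 3.2]
opening: 0.0305
```

Request:
step_arm(motion=[[-1,-0.02,0,-0.1,0],[-1,-0.04,0,-0.3,0],[-1,-0.04,0,-0.6,0],[-1,-0.04,0,-0.9,0],[-1,-0.04,0,-1,0],[-1,-0.04,0,-1,0]])

```text
time: 17.6
tool_pos: [0.5233, -0.0867, 0.2465]
eef_rot: [1.726, 2.611, -0.01]
force: [-0.5, -0.3, -1.0]
opening: 0.0303
```

```bash
python3 ov3.py o7 .08:-.0125:-.003; python3 ov3.py o7b; python3 -c "
from h import *
go(0,0,.1)"
```

```text
140
plane [-0.037 -0.008 -0.006] phi from plane -0.037 inl 0.7571428571428571
138
plane [-0.007  0.012 -0.006] phi from plane -0.007 inl 0.7971014492753623
t 18.0 hvz [0.0291 0.0537 0.2461] F [ 0.  -1.3 -0.9] op 0.0304 roll 0.001 shift [-0.272  0.536  1.464]
```

View pics/o7b.png

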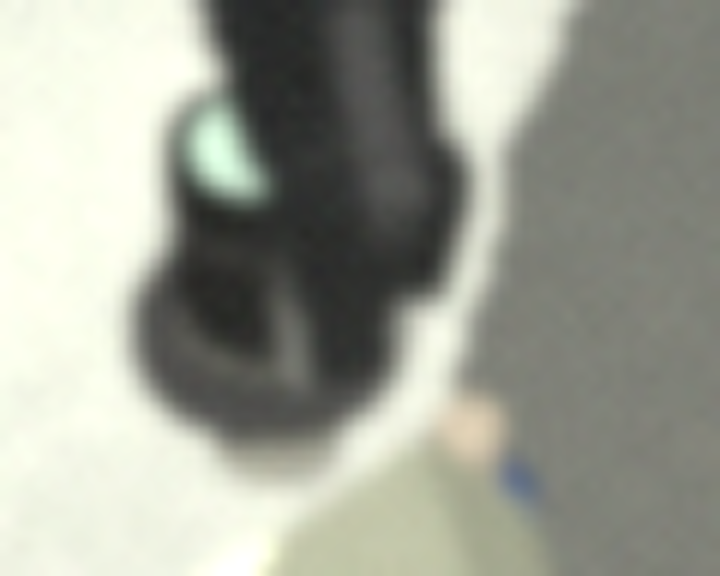

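Request:
step_arm(motion=[[-1,0,0,0,0],[-1,0,0,0,0],[-1,0,0,0,0],[-1,0,0,0,0]])

```text
time: 18.5
tool_pos: [0.5232, -0.0868, 0.2461]
eef_rot: [1.726, 2.612, -0.011]
force: [-0.2, -0.0, -1.1]
opening: 0.0306
```

```bash
python3 ov3.py o8; python3 ang.py; python3 -c "
from h import *
go(0,0,.1)
f=grab('scene','fin');cv2.imwrite('pics/finc.png',cv2.resize(f['color'][140:330,150:430,::-1],None,fx=2.8,fy=2.8))"
```

```text
139
plane [-0.028  0.002 -0.006] phi from plane -0.028 inl 0.762589928057554
scene 156 [-0.03   0.05   0.034] ((-31.95269012451172, 52.703086853027344), (12.022320747375488, 53.78597640991211), 2.0763986110687256)
t 18.8 hvz [0.0291 0.0537 0.2461] F [-0.2  0.3 -1.3] op 0.0303 roll 0.001 shift [-0.272  0.536  1.465]
```

View pics/finc.png

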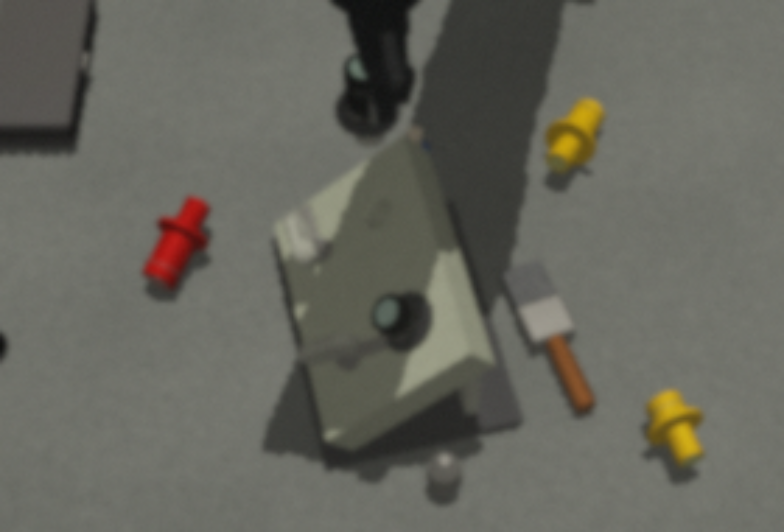

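View pics/dk_scene.png

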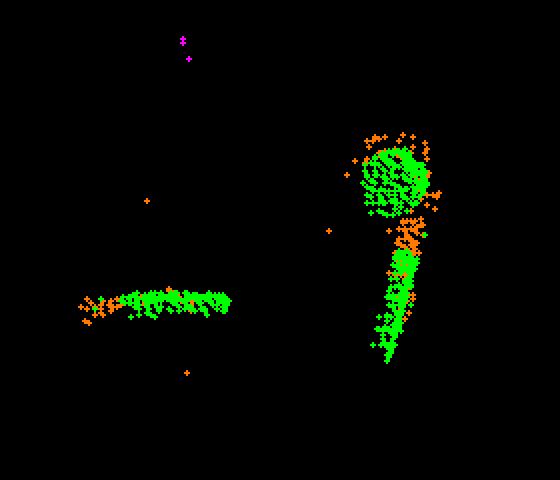

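View pics/o8.png

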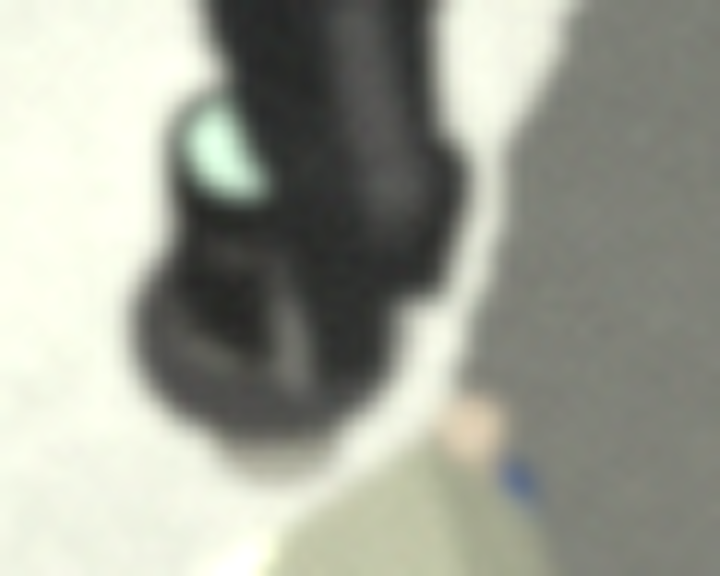

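Steady between views: the eyepiece is upright in the jaws (crop 365,95), the empty socket shows at (380,212), the near nut lies across the slope, and the short eyepiece and its nut are unchanged. Handing in.

```bash
python3 -c "
from h import *
st();print(arm.hand_in())"
```

```text
t 18.85 pos [ 0.5232 -0.0868  0.2461] R [[-0.392, 0.92, 0.005], [0.92, 0.392, -0.012], [-0.013, 0.0, -1.0]] F [-0.8 -0.  -1.2] op 0.03079392892215598 q [ 0.04  0.62  0.11  1.64 -0.07  0.88  0.58]
the job is handed in; nothing more can be done
None
```

I handed the job in at about 18.9 s, with the tall eyepiece held upright and still above the bench. No verdict was reported.

**What I did:**
- The tall eyepiece was in the socket nearer the robot. I pushed that socket's wing nut from about +0.2 to about +1.6 rad with the shut fingers.
- I then gripped the black head and drew the eyepiece out along the socket axis.
- The tool itself cannot tilt, so I turned the eyepiece upright in the jaws by levering its lower end against the socket rim, in three passes. Then I lifted it clear.

**Last checks:**

| Check | Result |
|---|---|
| Lean from upright | -0.01 to -0.04 rad from the depth plane of the flange; about +0.05 rad from the outline. They disagree slightly, but both are within the 0.15 rad limit. |
| Height of lower end | About 0.20 m above the bench, estimated from the picture |
| Grip | Opening steady at 30.5 mm; the eyepiece did not move between repeated pictures |
| Its wing nut | Still about 1.6 rad aside |
| Short eyepiece and its nut | Same as at the start |
| Bystanders near the holder | Looked untouched; I did not re-measure any of them, including those farther away |

- **Off-centre grip:** the head slid during the levering and now sits about 12 mm off the middle of the pads by my estimate, close to their edge. It held firmly through the lifts.
- **Contact force:** pushing the nut briefly reached about 27 N at the fingers.

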